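# Check the travel of two trolley brake levers

## Robot

A 6-joint arm with a two-finger parallel gripper is mounted at the origin on the work surface. World frame = base frame: x ahead of the robot, y to its left, z up, the work surface at z = 0. Lengths are in m, angles in rad, forces in N, time in s.
With the tool pointing down it reaches from about 0.425 to 1.125 m from the base axis. Payload 14.9 kg.
Tool frame: the origin (TCP) lies at the very end of the fingers, on their centre line; the grasp point (between the pads) lies 19 mm behind it (env.pinch_z is the distance from the TCP to the grasp point, in m); z points along the fingers, x is the direction in which the jaws open and shut, and the axes are right-handed (so a half turn about z gives the same grasp; the last joint's range is limited). The gripper opens to 91 mm and grips with 3 to 60 N. Pads are 32 mm wide; open, the fingers measure 118 mm over their backs; the gripper's body (76 mm by 178 mm) begins 60 mm behind the grasp point.
Start: joints at [1.307, 0.379, 1.734, -0, 1.028, -0.033], TCP at [0.16, 0.681, 0.214] pointing down, gripper open.
Joint ranges: [-2.77, 2.77], [-0.74, 2.19], [0, 2.66], [-1.06, 4.2], [0.31, 2.87], [-3.08, 3.08]. Speed limits (rad/s): [1.89, 1.89, 2.39, 3.14, 3.14, 3.14].

## Interface

Orientations are given as a unit quaternion [x, y, z, w].
In Python, from bench import env, cams, hand_in gives the robot as it stands.
- The arm moves only by the shell command python3 -m pendant 'ROWS' [FORCE]. ROWS is JSON, a list of rows, each an object of numbers: "x", "y", "z": the shift along the world's x, y, z in m; "ax", "ay", "az": the turn, a rotation vector about the world's x, y, z in degrees; "grip": the closure, from -1 (fully open) to 1 (shut), so that 0 is half open. In form: [{"x": .., "y": .., "z": .., "ax": .., "ay": .., "az": .., "grip": ..}, ...]. A call has 1 to 10 rows; each row is the pose to reach, as a shift and turn from the pose commanded when the call began; what a row does not reach only later rows make up. A row lasts 1/8 s, in which the tool goes at most 62.5 mm and 10.7 degrees, less where a joint would pass 70% of its speed; a pose out of reach is approached as far as the arm can. A call with a gripper value outside its range is refused whole. The fingers move at their own pace and stop on an object; FORCE is the grip in N (left out, the last holds). Time passes only in rows, so rows that repeat a pose let the fingers close. It gives the time, the measured TCP pose, the force and the opening at its end, in the units of the state.
- env.get_state(): the state, without advancing time (a new reading comes with each control period).
- cams.snapshot(name): name is "side" or "top"; returns a dict with "frame" (384x512x3 uint8, blue, green, red), "K" (3x3 intrinsics, pixels), "k1" (the pictures are not rectified: a ray, as slopes to the right and down, at radius r is drawn at 1 + k1 r^2 times it, then the intrinsics apply), "world_from_camera" (4x4, takes a point from camera to world coordinates). Camera axes: x right, y down, z forward; pixel columns grow to the right and rows downward; lengths in m; the calibration is good to about 2 mm. A picture is of the moment at which its call begins. There is no depth.
- hand_in(): hands the job in, once; it reports no verdict.
The state is a dict: "time": time; "joints": joint angles; "qvel": joint speeds; "joint_efforts": joint torques, N m; "tcp_pos": TCP position; "tcp_rot": TCP orientation; "force": force on the tool from outside, world axes, zero at the start; "moment": the same for the moment, N m; "grip_width": opening from 0.0 (shut) to 1.0 (fully open).
Only numpy, scipy, OpenCV 4.12 (cv2) and the standard library are available. Lean on these libraries where they do the work, as an engineer would, in place of code of your own. Each camera call takes 0.05 s, during which the arm holds its last target. There are 200 camera calls.

## Task

Check that both brake levers of the fruit trolleys stop short of their hand bars: with the outside of the fingers, press the long lever in until it comes up against its stop, hold it there for two seconds and let it spring back; then press the short lever in to its stop the same way, and finish while still holding it in. Press firmly but do not force them, pinch or hook nothing, do not touch the bars, and leave everything else on the bench where it is.

Things in the scene. Friction and masses are not known exactly. Their poses are not given: they have to be found in the camera images.
- long_stand: fixed bench stand of the handle with the long lever: dark steel base plate 130 x 260 x 12 mm, two aluminium uprights 118 mm high at its ends; origin centre of the underside, z up, its y along the bar, its -x side (roughly towards the robot) is the lever's side. The two stands may stand left or right of each other
- long_bar: the fixed hand bar of that handle, steel tube with black rubber grip, horizontal, up to 32 mm thick, 250 mm long along its y; origin its middle, 100 mm above the table. Bar, clamp and uprights reach up to 120 mm above the table. Not to be touched
- long_blade: outer half of the long aluminium lever, a level blade 24 mm high and 12 mm thick, reaching 170 mm from its pivot, with a rounded end 18 mm thick. Origin = the point to press: on the outer face (away from the bar), at mid height (100 mm above the table), 122 mm from the pivot and 48 mm from the tip. Its +x points from the outer face into the blade, towards the bar (the pressing direction, it turns with the lever); the blade runs from the pivot to the tip along its -y; z up
- long_inner: inner half of the same blade, facing the bar, only for telling whether the lever is pinched or hooked from behind; origin on the mid plane of the blade, 6 mm behind the press point, same axes as the outer half
- long_pivot (a point): pivot of the long lever (vertical hinge axis), at lever height, at the left end of the bar seen from the robot, 46 mm on the outer side of the bar axis; pressed in, the lever turns counter-clockwise seen from above
- long_lever (a joint): angle of the long lever, rad: 0 let go (slanting 0.40 rad away from the bar), grows as it is pressed in, 0.40 at its hard stop, where it is parallel to the bar with a gap of about 24 mm left. Return spring: about 2.3 N at the press point to start it, about 4.9 N at the stop; it springs back when let go
- short_stand: fixed bench stand of the handle with the short lever: dark steel base plate 130 x 190 x 12 mm, two aluminium uprights 118 mm high at its ends; origin centre of the underside, z up, its y along the bar, its -x side (roughly towards the robot) is the lever's side. The two stands may stand left or right of each other
- short_bar: the fixed hand bar of that handle, steel tube with black rubber grip, horizontal, up to 32 mm thick, 180 mm long along its y; origin its middle, 100 mm above the table. Bar, clamp and uprights reach up to 120 mm above the table. Not to be touched
- short_blade: outer half of the short aluminium lever, a level blade 24 mm high and 12 mm thick, reaching 110 mm from its pivot, with a rounded end 18 mm thick. Origin = the point to press: on the outer face (away from the bar), at mid height (100 mm above the table), 79 mm from the pivot and 31 mm from the tip. Its +x points from the outer face into the blade, towards the bar (the pressing direction, it turns with the lever); the blade runs from the pivot to the tip along its +y; z up
- short_inner: inner half of the same blade, facing the bar, only for telling whether the lever is pinched or hooked from behind; origin on the mid plane of the blade, 6 mm behind the press point, same axes as the outer half
- short_pivot (a point): pivot of the short lever (vertical hinge axis), at lever height, at the right end of the bar seen from the robot, 46 mm on the outer side of the bar axis; pressed in, the lever turns clockwise seen from above
- short_lever (a joint): angle of the short lever, rad: 0 let go (slanting 0.40 rad away from the bar), grows as it is pressed in, 0.40 at its hard stop, where it is parallel to the bar with a gap of about 24 mm left. Return spring: about 2.3 N at the press point to start it, about 4.9 N at the stop; it springs back when let go
- jar_mid: bystander, loose, leave alone: small capped glass jar with green fruit, 60 mm across, 120 mm high, standing between the stands; origin centre of the underside
- jar_left: bystander, loose, leave alone: capped glass jar, 84 mm across, 140 mm high, to the left of the stands; origin centre of the underside
- jar_right: bystander, loose, leave alone: capped glass jar, 84 mm across, 140 mm high, to the right; origin centre of the underside
- screwdriver: bystander, loose, leave alone: screwdriver lying in front of the stands; origin on its axis, at its underside when lying
- wrench: bystander, loose, leave alone: wrench lying behind the stands; origin on its axis, at its underside when lying
- stopper: bystander, loose, leave alone: wooden jar stopper, 56 mm across, 30 mm high, in front of the stands; origin centre of the underside
- fruit: bystander, loose, leave alone: green fruit, 70 mm across, 62 mm high, behind the stands; origin centre of the underside

How it is judged:
On the way, in this order (a step that is already met when the one before it is completed fails the run):
1. the long lever is held in at its stop by the fingers for at least 1 s (value of joint long_lever above 0.36 rad and contact force between the fingers and long_blade above 2 N), for 1 s.
2. the long lever has sprung back (value of joint long_lever below 0.04 rad), for 0.2 s.
3. the short lever is pressed in to its stop by the fingers (value of joint short_lever above 0.36 rad and contact force between the fingers and short_blade above 2 N), for 0.3 s.
At the end, for the whole second after the job is handed in: The short lever is held still at its stop (joint over 0.36 of 0.40 rad) by the fingers with more than 2 N on its outer half, and the long lever is back out (joint under 0.04 rad) (all of step 3 and velocity of joint short_lever below 0.05 rad/s and value of joint long_lever below 0.04 rad); the arm keeps its last pose, push and grip.
It fails at once if a hand bar is touched or squeezed against (over 2 N) (contact force between anything else and long_bar above 2 N or contact force between anything else and short_bar above 2 N).
It fails at once if a lever is pinched or hooked from behind (over 2 N on its inner half) (contact force between anything else and long_inner above 2 N or contact force between anything else and short_inner above 2 N).
It fails at once if a lever is forced (over 60 N) (contact force between anything else and long_blade above 60 N or contact force between anything else and short_blade above 60 N).
It fails at once if a bystander is shifted more than 20 mm or lifted (distance of any of jar_mid, jar_left, jar_right, screwdriver, wrench, stopper, fruit from where it was at the start of the episode above 0.02 m).
It also fails if it takes over 53 s, if anything falls off the work surface, if the arm or the gripper's body presses on something with over 40 N, if the wrist force passes 120 N, or if a joint passes its speed limit or range.

## Working session

There is one attempt and no reset: what is moved stays moved. The work goes in short steps, Python scripts to look and compute and a shell command to move; the robot and the scene stay as the last step left them, time stands still between calls to the robot, and variables do not carry over. Pictures are saved under pics/ and viewed, about 8 in all and at most 12, crops included, and the job is handed in when it is done.

```bash
mkdir -p pics; ls; python3 - <<'E'
from bench import env,cams
import cv2
print(env.get_state())
for n in("top","side"):
    s=cams.snapshot(n); cv2.imwrite(f"pics/{n}0.png",s["frame"]); print(n,s["K"],s["k1"],s["world_from_camera"])
E
```

```text
pics
{'time': 0.0, 'joints': array([ 1.30672169e+00,  3.79355709e-01,  1.73474893e+00,  5.29341723e-06,
        1.02849973e+00, -3.32900967e-02]), 'qvel': array([ 0.00069801,  0.00089428,  0.00047676,  0.00060179, -0.00034329,
        0.00035739]), 'joint_efforts': array([ 1.14686711e-03, -7.63721466e+01, -4.34374452e+01,  6.50432054e-02,
        4.23914962e-02, -1.02595034e-04]), 'tcp_pos': array([0.1600192 , 0.68108163, 0.21334099]), 'tcp_rot': array([ 7.83818755e-01,  6.20989455e-01, -4.08081632e-04,  2.98937988e-04]), 'force': array([ 1.23616548,  1.27238592, -0.52757489]), 'moment': array([ 0.01675061,  0.03588983, -0.0408459 ]), 'grip_width': 0.9991046538964705}
top [[410.34778981   0.         258.66655865]
 [  0.         410.34778981 191.76093669]
 [  0.           0.           1.        ]] -0.08747056930727333 [[-0.01397735 -0.98413007  0.17689727  0.36794124]
 [-0.99988664  0.01276624 -0.0079827   0.00881703]
 [ 0.0055977  -0.1769888  -0.98419695  1.23176747]
 [ 0.          0.          0.          1.        ]]
side [[472.90234414   0.         263.60432427]
 [  0.         472.90234414 188.51673434]
 [  0.           0.           1.        ]] -0.02238891809088941 [[ 0.90996082 -0.25040448  0.33055847  0.05208827]
 [-0.41451137 -0.57288801  0.7070924  -1.19225824]
 [ 0.01231388 -0.78044662 -0.62510114  1.12355362]
 [ 0.          0.          0.          1.        ]]
```

View pics/top0.png

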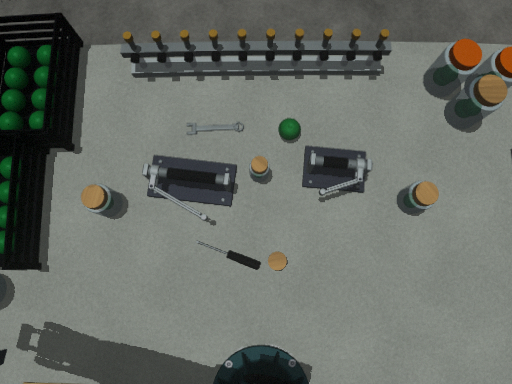

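View pics/side0.png

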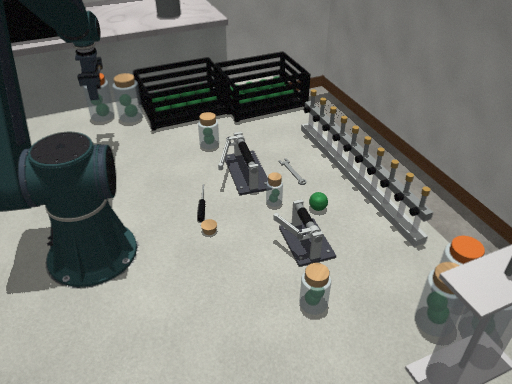

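The top view shows the long stand on the left at about (192,180), with its lever running from (152,188) to (210,220). The short stand is on the right at about (335,170), with its lever tip at (322,192). The middle jar is at (259,165), the left jar at (97,197) and the right jar at (423,195). The side view agrees. Next I'll look closer at the top view.

```bash
cat > h.py <<'E'
import numpy as np,cv2
from bench import env,cams
def ray(s,uv):
    K,k1,T=s["K"],s["k1"],s["world_from_camera"]
    d=cv2.undistortPoints(np.float64(uv).reshape(-1,1,2),K,np.array([k1,0,0,0,0.])).reshape(-1,2)
    return T[:3,3],np.c_[d,np.ones(len(d))]@T[:3,:3].T
def onz(s,uv,z):
    o,d=ray(s,uv); return o+d*((z-o[2])/d[:,2])[:,None]
def proj(s,P):
    T=s["world_from_camera"]; p=(np.float64(P).reshape(-1,3)-T[:3,3])@T[:3,:3]
    return cv2.projectPoints(p,np.zeros(3),np.zeros(3),s["K"],np.array([s["k1"],0,0,0,0.]))[0].reshape(-1,2)
E
python3 - <<'E'
from h import *
s=cams.snapshot("top");f=s["frame"]
for n,(x0,y0,x1,y1) in dict(long=(140,145,245,230),short=(295,140,380,205)).items():
    c=f[y0:y1,x0:x1]; g=c.max(2)
    m=(cv2.inRange(c,(0,0,0),(90,90,90))); m=cv2.morphologyEx(m,cv2.MORPH_CLOSE,np.ones((9,9)))
    cs=max(cv2.findContours(m,0,2)[0],key=cv2.contourArea)
    print(n,cv2.minAreaRect(cs+np.array([x0,y0])))
a=cv2.resize(f[145:230,140:245],None,fx=6,fy=6,interpolation=cv2.INTER_CUBIC)
cv2.imwrite("pics/L.png",a)
b=cv2.resize(f[140:205,295:380],None,fx=8,fy=8,interpolation=cv2.INTER_CUBIC)
cv2.imwrite("pics/S.png",b)
E
```

```text
long ((188.68612670898438, 179.88687133789062), (97.85079193115234, 42.64017105102539), 6.581944942474365)
short ((335.1089172363281, 176.83834838867188), (66.39635467529297, 57.0933952331543), 5.355824947357178)
```

View pics/L.png

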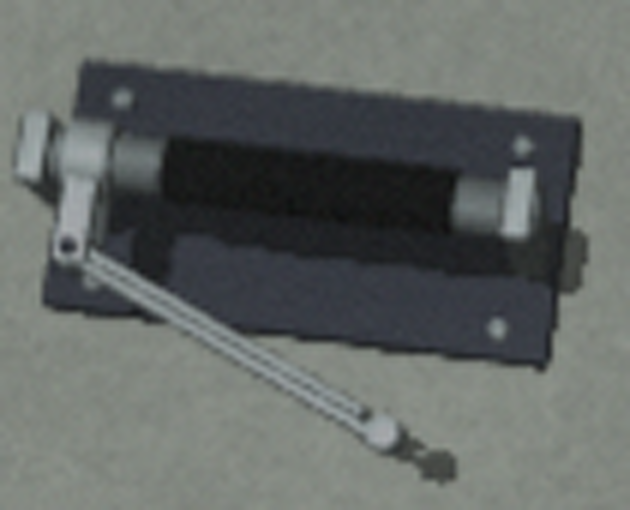

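View pics/S.png

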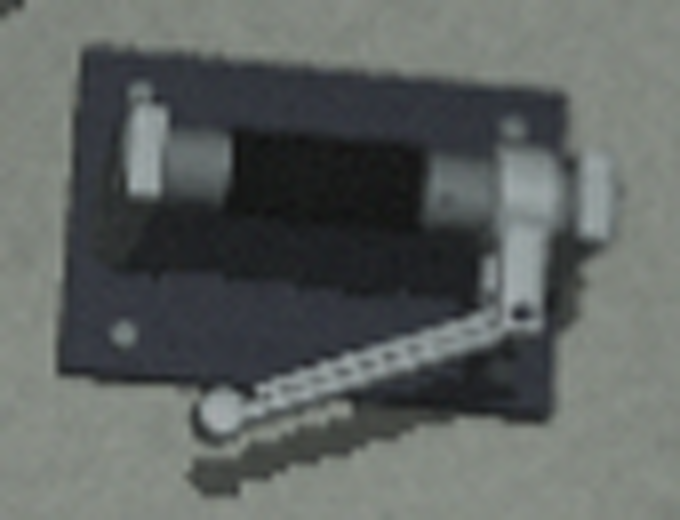

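The long crop shows the pivot pin at (68,245), the tip ball at (383,433) and the grip axis from (163,168) to (455,203). The short crop shows the pin at (521,311), the ball at (220,411) and the axis from (232,171) to (425,188). I'll turn these into positions and check them against the given sizes.

```bash
python3 - <<'E'
from h import *
s=cams.snapshot("top"); s2=cams.snapshot("side"); np.set_printoptions(precision=4,suppress=True)
D=dict(long=(140,145,6,[(82,60),(580,118),(548,370),(42,305)],[(68,245)],[(383,433)],[(163,168),(455,203)],1,.122,.170),
 short=(295,140,8,[(82,45),(567,92),(550,420),(58,375)],[(521,311)],[(220,411)],[(232,171),(425,188)],-1,.079,.110))
for n,(x0,y0,k,pl,pv,tp,ax,sg,r,R) in D.items():
    w=lambda p,z: onz(s,(np.array(p)+.5)/k-.5+[x0,y0],z)
    P=w(pl,.012);pin=w(pv,.112)[0];tip=w(tp,.112)[0];A=w(ax,.1)
    print(n,"plate sides",[np.linalg.norm(P[i]-P[i-3])for i in range(4)],"ctr",P.mean(0))
    ey=A[0]-A[1];ey/=np.linalg.norm(ey);e2=(P[0]-P[1]+P[3]-P[2]);e2/=np.linalg.norm(e2)
    yb,yp=[np.arctan2(-e[0],e[1]) for e in(ey,e2)]
    print(" yaw bar, plate deg",np.degrees([yb,yp]),"pin-tip",np.linalg.norm(pin-tip),"bar mid",A.mean(0))
    ex=np.array([ey[1],-ey[0],0]);print(" pin in bar frame(x,y)",(pin-A.mean(0))@ex,(pin-A.mean(0))@ey,"pin",pin,"tip",tip)
    d=(tip-pin);d/=np.linalg.norm(d);print(" slant",np.arccos(abs(d@ey)))
    print(" side px pin,tip",proj(s2,[pin,tip]).ravel())
    for nm,(yaw,c) in dict(plate=(yp,P.mean(0))).items():
        print(' barmid from plate ctr', (A.mean(0)-c)@ex,(A.mean(0)-c)@ey)
for n,uv,z in(("jarmid",(260,161),.12),("jarR",(427,192),.14),("jarL",(94,195),.14),("stopper",(278,261),.03),("sd",(244,260),.015),("sdtip",(199,242),.01)):
    print(n,onz(s,[uv],z)[0])
cv2.imwrite("pics/sc.png",cv2.resize(s2["frame"][120:280,190:350],None,fx=3.7,fy=3.7,interpolation=cv2.INTER_CUBIC))
E
```

```text
long plate sides [np.float64(0.258645290391701), np.float64(0.1305200824001885), np.float64(0.25848036944824304), np.float64(0.1286568918892749)] ctr [0.6265 0.2026 0.012 ]
 yaw bar, plate deg [-7.7399 -7.8558] pin-tip 0.17307273576773283 bar mid [0.6206 0.1903 0.1   ]
 pin in bar frame(x,y) -0.04403899724698948 0.10519315517806044 pin [0.5911 0.3004 0.112 ] tip [0.5015 0.1524 0.112 ]
 slant 0.409397556110675
 side px pin,tip [227.9583 137.6816 219.671  163.0162]
 barmid from plate ctr -0.00417956465842813 -0.013022169523157727
short plate sides [np.float64(0.18930237985069942), np.float64(0.12983179625746383), np.float64(0.18826972501201708), np.float64(0.13048121801170887)] ctr [ 0.6567 -0.2328  0.012 ]
 yaw bar, plate deg [-5.7429 -6.1245] pin-tip 0.11314638586787044 bar mid [ 0.6548 -0.2211  0.1   ]
 pin in bar frame(x,y) -0.04464066598194326 -0.06814346618279389 pin [ 0.6035 -0.2845  0.112 ] tip [ 0.5692 -0.1766  0.112 ]
 slant 0.4081610376226752
 side px pin,tip [300.2997 231.1404 275.1524 212.8018]
 barmid from plate ctr -0.0030765062188906744 0.011429494179007006
jarmid [ 0.655  -0.0051  0.12  ]
jarR [ 0.5575 -0.4631  0.14  ]
jarL [0.561  0.4501 0.14  ]
stopper [ 0.3795 -0.0541  0.03  ]
sd [0.3839 0.0448 0.015 ]
sdtip [0.4384 0.178  0.01  ]
```

View pics/sc.png

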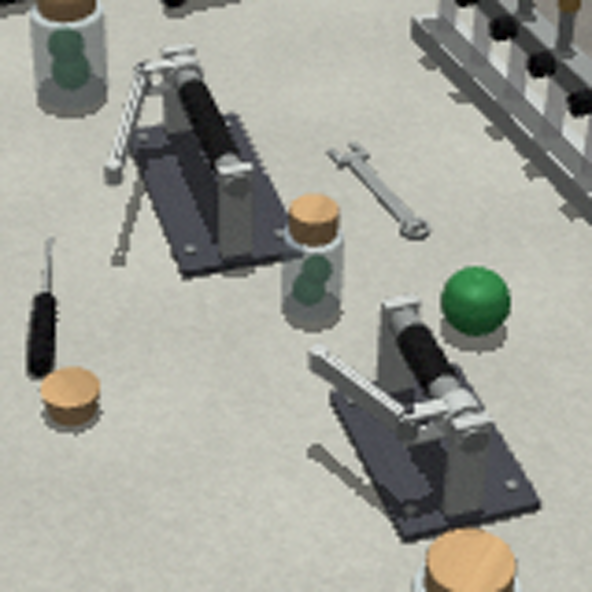

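Everything agrees with the given sizes:

| Check | Measured |
|---|---|
| Plates | 259 x 130 mm and 189 x 130 mm |
| Pivot to bar axis | 44 mm for both handles (46 given) |
| Slant | 0.41 rad for both levers |
| Side view, lever tips | about 2 px off the prediction |

Targets, with fingers shut, tool tip at z = 0.08 and the 32 mm wide finger side (tool +y) pressing:
- **Long lever:** yaw -7.8°, start at (.446, .197), stop at (.552, .183).
- **Short lever:** yaw -5.9°, start at (.490, -.193), stop at (.589, -.204).

```bash
python3 -m pendant '[{"x":0.03,"y":-0.05,"grip":1},{"x":0.06,"y":-0.1,"grip":1},{"x":0.09,"y":-0.15,"grip":1},{"x":0.12,"y":-0.2,"grip":1},{"x":0.15,"y":-0.25,"grip":1},{"x":0.18,"y":-0.3,"az":5.4,"grip":1},{"x":0.21,"y":-0.35,"az":5.4,"grip":1},{"x":0.24,"y":-0.4,"az":5.4,"grip":1},{"x":0.265,"y":-0.445,"az":5.4,"grip":1},{"x":0.286,"y":-0.484,"az":5.4,"grip":1}]' 20
```

```text
schema error: expected keys x, y, z, ax, ay, az, grip
```

```bash
python3 -m pendant '[{"x":0.03,"y":-0.05,"z":0,"ax":0,"ay":0,"az":0,"grip":1},{"x":0.06,"y":-0.1,"z":0,"ax":0,"ay":0,"az":0,"grip":1},{"x":0.09,"y":-0.15,"z":0,"ax":0,"ay":0,"az":0,"grip":1},{"x":0.12,"y":-0.2,"z":0,"ax":0,"ay":0,"az":0,"grip":1},{"x":0.15,"y":-0.25,"z":0,"ax":0,"ay":0,"az":5.4,"grip":1},{"x":0.18,"y":-0.3,"z":0,"ax":0,"ay":0,"az":5.4,"grip":1},{"x":0.21,"y":-0.35,"z":0,"ax":0,"ay":0,"az":5.4,"grip":1},{"x":0.24,"y":-0.4,"z":0,"ax":0,"ay":0,"az":5.4,"grip":1},{"x":0.265,"y":-0.445,"z":0,"ax":0,"ay":0,"az":5.4,"grip":1},{"x":0.286,"y":-0.484,"z":0,"ax":0,"ay":0,"az":5.4,"grip":1}]' 20
```

```text
time: 1.5
tcp_pos: [0.4469, 0.1957, 0.2141]
tcp_rot: [0.754, 0.657, 0.0, 0.0]
force: [-0.7, 0.7, -0.0]
grip_width: 0.003
```

```bash
python3 -m pendant '[{"x":0,"y":0,"z":-0.04,"ax":0,"ay":0,"az":0,"grip":1},{"x":0,"y":0,"z":-0.08,"ax":0,"ay":0,"az":0,"grip":1},{"x":0,"y":0,"z":-0.115,"ax":0,"ay":0,"az":0,"grip":1},{"x":0,"y":0,"z":-0.134,"ax":0,"ay":0,"az":0,"grip":1},{"x":0.01,"y":-0.001,"z":-0.134,"ax":0,"ay":0,"az":0,"grip":1},{"x":0.02,"y":-0.002,"z":-0.134,"ax":0,"ay":0,"az":0,"grip":1}]'
python3 - <<'E'
from h import *
s=cams.snapshot("side"); t=cams.snapshot("top")
a=cv2.resize(s["frame"][100:200,180:290],None,fx=4,fy=4,interpolation=cv2.INTER_CUBIC)
b=cv2.resize(t["frame"][140:240,140:250],None,fx=4,fy=4,interpolation=cv2.INTER_CUBIC)
cv2.imwrite("pics/pre.png",np.vstack([a,b])[:, :] if 0 else cv2.resize(np.hstack([a,b]),(792,360)))
E
```

```text
time: 2.25
tcp_pos: [0.4676, 0.1956, 0.0809]
tcp_rot: [0.754, 0.657, 0.001, 0.0]
force: [0.0, -0.3, -0.6]
grip_width: 0.007
```

View pics/pre.png

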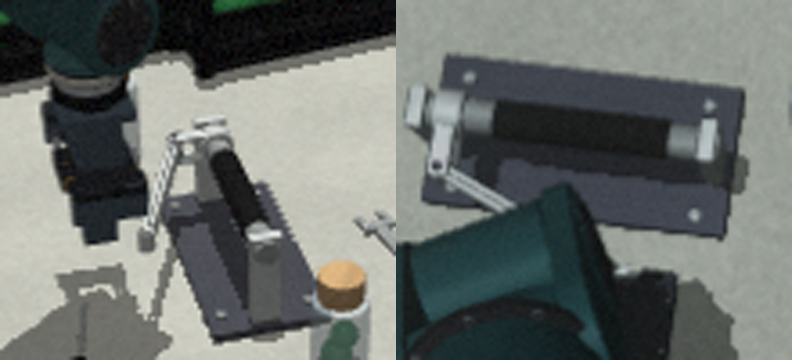

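The side half shows the closed fingers hanging just in front of the lever at blade height, with the fingertips at (100,240) and the lever tip at (147,240). Nothing is touched yet, so I'll press, easing off before the stop.

```bash
python3 -m pendant '[{"x":0.012,"y":-0.002,"z":0,"ax":0,"ay":0,"az":0,"grip":1},{"x":0.024,"y":-0.003,"z":0,"ax":0,"ay":0,"az":0,"grip":1},{"x":0.036,"y":-0.005,"z":0,"ax":0,"ay":0,"az":0,"grip":1},{"x":0.048,"y":-0.007,"z":0,"ax":0,"ay":0,"az":0,"grip":1},{"x":0.06,"y":-0.008,"z":0,"ax":0,"ay":0,"az":0,"grip":1},{"x":0.068,"y":-0.009,"z":0,"ax":0,"ay":0,"az":0,"grip":1},{"x":0.074,"y":-0.01,"z":0,"ax":0,"ay":0,"az":0,"grip":1},{"x":0.078,"y":-0.011,"z":0,"ax":0,"ay":0,"az":0,"grip":1},{"x":0.08,"y":-0.011,"z":0,"ax":0,"ay":0,"az":0,"grip":1}]'
python3 -m pendant '[{"x":0.002,"y":0,"z":0,"ax":0,"ay":0,"az":0,"grip":1}]'
python3 -m pendant '[{"x":0.002,"y":0,"z":0,"ax":0,"ay":0,"az":0,"grip":1}]'
```

```text
time: 3.48
tcp_pos: [0.546, 0.1842, 0.0797]
tcp_rot: [0.754, 0.657, -0.0, -0.0]
force: [-5.5, -1.9, 0.0]
grip_width: 0.007
time: 3.6
tcp_pos: [0.5479, 0.1842, 0.0797]
tcp_rot: [0.754, 0.657, -0.001, -0.0]
force: [-5.5, -2.7, -0.8]
grip_width: 0.008
time: 3.72
tcp_pos: [0.5498, 0.1842, 0.0797]
tcp_rot: [0.754, 0.657, -0.001, -0.0]
force: [-6.0, -1.9, -0.5]
grip_width: 0.002
```

```bash
for i in 1 2 3; do python3 -m pendant '[{"x":0.001,"y":0,"z":0,"ax":0,"ay":0,"az":0,"grip":1}]' | grep -E "tcp_pos|force"; done
```

```text
tcp_pos: [0.5503, 0.1842, 0.0796]
force: [-11.1, -2.2, 5.5]
tcp_pos: [0.5506, 0.1841, 0.0795]
force: [-17.1, -2.6, 9.8]
tcp_pos: [0.5508, 0.1841, 0.0795]
force: [-23.0, -2.1, 14.2]
```

The force climbs steeply at x = 0.5505, so the lever is on its stop (0.552 predicted). I'll ease back 1 mm and hold for 2 s.

```bash
R='x'; python3 -m pendant '[{"x":-0.001,"y":0,"z":0,"ax":0,"ay":0,"az":0,"grip":1},{"x":-0.001,"y":0,"z":0,"ax":0,"ay":0,"az":0,"grip":1},{"x":-0.001,"y":0,"z":0,"ax":0,"ay":0,"az":0,"grip":1},{"x":-0.001,"y":0,"z":0,"ax":0,"ay":0,"az":0,"grip":1},{"x":-0.001,"y":0,"z":0,"ax":0,"ay":0,"az":0,"grip":1},{"x":-0.001,"y":0,"z":0,"ax":0,"ay":0,"az":0,"grip":1},{"x":-0.001,"y":0,"z":0,"ax":0,"ay":0,"az":0,"grip":1},{"x":-0.001,"y":0,"z":0,"ax":0,"ay":0,"az":0,"grip":1},{"x":-0.001,"y":0,"z":0,"ax":0,"ay":0,"az":0,"grip":1}]'
python3 -m pendant '[{"x":0,"y":0,"z":0,"ax":0,"ay":0,"az":0,"grip":1},{"x":0,"y":0,"z":0,"ax":0,"ay":0,"az":0,"grip":1},{"x":0,"y":0,"z":0,"ax":0,"ay":0,"az":0,"grip":1},{"x":0,"y":0,"z":0,"ax":0,"ay":0,"az":0,"grip":1},{"x":0,"y":0,"z":0,"ax":0,"ay":0,"az":0,"grip":1},{"x":0,"y":0,"z":0,"ax":0,"ay":0,"az":0,"grip":1},{"x":0,"y":0,"z":0,"ax":0,"ay":0,"az":0,"grip":1},{"x":0,"y":0,"z":0,"ax":0,"ay":0,"az":0,"grip":1},{"x":0,"y":0,"z":0,"ax":0,"ay":0,"az":0,"grip":1}]'
python3 - <<'E'
from h import *
s=cams.snapshot("side"); t=cams.snapshot("top")
a=cv2.resize(s["frame"][100:200,180:290],(396,360),interpolation=cv2.INTER_CUBIC)
b=cv2.resize(t["frame"][140:240,140:250],(396,360),interpolation=cv2.INTER_CUBIC)
cv2.imwrite("pics/held.png",np.hstack([a,b]))
E
```

```text
time: 5.22
tcp_pos: [0.5505, 0.1841, 0.0796]
tcp_rot: [0.754, 0.657, -0.002, -0.001]
force: [-14.6, -2.2, 7.7]
grip_width: 0.004
time: 6.35
tcp_pos: [0.5505, 0.1841, 0.0796]
tcp_rot: [0.754, 0.657, -0.002, -0.001]
force: [-15.6, -2.3, 9.0]
grip_width: 0.006
```

View pics/held.png

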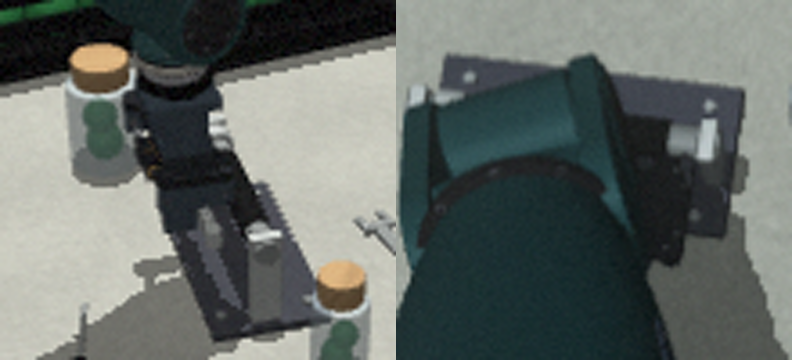

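The side half shows the lever swung in parallel to the bar. Its tip at (205,225) is still clear of the bar, and the force has been steady at about 15 N for over 2 s. I'll release, back off and lift.

```bash
python3 -m pendant '[{"x":-0.012,"y":0.002,"z":0,"ax":0,"ay":0,"az":0,"grip":1},{"x":-0.026,"y":0.004,"z":0,"ax":0,"ay":0,"az":0,"grip":1},{"x":-0.042,"y":0.006,"z":0,"ax":0,"ay":0,"az":0,"grip":1},{"x":-0.06,"y":0.008,"z":0,"ax":0,"ay":0,"az":0,"grip":1},{"x":-0.08,"y":0.01,"z":0,"ax":0,"ay":0,"az":0,"grip":1},{"x":-0.1,"y":0.012,"z":0,"ax":0,"ay":0,"az":0,"grip":1},{"x":-0.105,"y":0.012,"z":0,"ax":0,"ay":0,"az":0,"grip":1},{"x":-0.105,"y":0.012,"z":0.03,"ax":0,"ay":0,"az":0,"grip":1},{"x":-0.105,"y":0.012,"z":0.07,"ax":0,"ay":0,"az":0,"grip":1},{"x":-0.105,"y":0.012,"z":0.09,"ax":0,"ay":0,"az":0,"grip":1}]'
```

```text
time: 7.7
tcp_pos: [0.4481, 0.1968, 0.172]
tcp_rot: [0.754, 0.657, 0.001, 0.0]
force: [-0.7, -0.1, 0.6]
grip_width: 0.006
```

```bash
python3 -m pendant '[{"x":0.003,"y":-0.03,"z":0,"ax":0,"ay":0,"az":0,"grip":1},{"x":0.008,"y":-0.08,"z":0,"ax":0,"ay":0,"az":1.9,"grip":1},{"x":0.013,"y":-0.13,"z":0,"ax":0,"ay":0,"az":1.9,"grip":1},{"x":0.018,"y":-0.18,"z":0,"ax":0,"ay":0,"az":1.9,"grip":1},{"x":0.023,"y":-0.23,"z":0,"ax":0,"ay":0,"az":1.9,"grip":1},{"x":0.028,"y":-0.28,"z":0,"ax":0,"ay":0,"az":1.9,"grip":1},{"x":0.033,"y":-0.33,"z":0,"ax":0,"ay":0,"az":1.9,"grip":1},{"x":0.038,"y":-0.37,"z":0,"ax":0,"ay":0,"az":1.9,"grip":1},{"x":0.042,"y":-0.389,"z":0,"ax":0,"ay":0,"az":1.9,"grip":1},{"x":0.042,"y":-0.389,"z":0,"ax":0,"ay":0,"az":1.9,"grip":1}]'
python3 -m pendant '[{"x":0,"y":0,"z":-0.03,"ax":0,"ay":0,"az":0,"grip":1},{"x":0,"y":0,"z":-0.065,"ax":0,"ay":0,"az":0,"grip":1},{"x":0,"y":0,"z":-0.09,"ax":0,"ay":0,"az":0,"grip":1},{"x":0,"y":0,"z":-0.09,"ax":0,"ay":0,"az":0,"grip":1}]'
python3 - <<'E'
from h import *
s=cams.snapshot("side"); t=cams.snapshot("top")
a=cv2.resize(s["frame"][170:270,240:350],(396,360),interpolation=cv2.INTER_CUBIC)
b=cv2.resize(t["frame"][140:240,140:250],(396,360),interpolation=cv2.INTER_CUBIC)
cv2.imwrite("pics/pre2.png",np.hstack([a,b]))
E
```

```text
time: 8.95
tcp_pos: [0.4893, -0.1931, 0.1699]
tcp_rot: [0.743, 0.669, 0.0, 0.0]
force: [0.5, 1.2, 0.5]
grip_width: 0.005
time: 9.45
tcp_pos: [0.488, -0.1909, 0.0786]
tcp_rot: [0.742, 0.67, -0.001, -0.002]
force: [-0.6, -0.8, 0.9]
grip_width: 0.005
```

View pics/pre2.png

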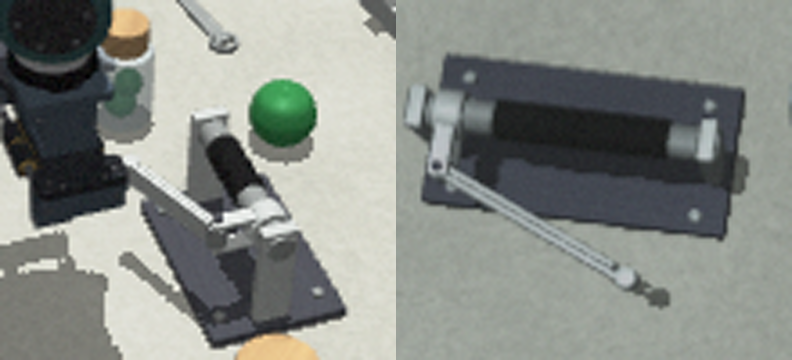

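The top half shows the long lever fully sprung back, with its tip at (625,275) as before. The side half shows the fingers in front of the short lever. I'll press about 8 mm nearer the pivot, to keep off the ball end.

```bash
python3 -m pendant '[{"x":0.01,"y":-0.01,"z":0,"ax":0,"ay":0,"az":0,"grip":1},{"x":0.022,"y":-0.011,"z":0,"ax":0,"ay":0,"az":0,"grip":1},{"x":0.034,"y":-0.012,"z":0,"ax":0,"ay":0,"az":0,"grip":1},{"x":0.046,"y":-0.013,"z":0,"ax":0,"ay":0,"az":0,"grip":1},{"x":0.058,"y":-0.014,"z":0,"ax":0,"ay":0,"az":0,"grip":1},{"x":0.07,"y":-0.015,"z":0,"ax":0,"ay":0,"az":0,"grip":1},{"x":0.08,"y":-0.016,"z":0,"ax":0,"ay":0,"az":0,"grip":1},{"x":0.087,"y":-0.017,"z":0,"ax":0,"ay":0,"az":0,"grip":1},{"x":0.091,"y":-0.017,"z":0,"ax":0,"ay":0,"az":0,"grip":1},{"x":0.093,"y":-0.017,"z":0,"ax":0,"ay":0,"az":0,"grip":1}]'
for i in 1 2 3; do python3 -m pendant '[{"x":0.001,"y":0,"z":0,"ax":0,"ay":0,"az":0,"grip":1}]' | grep -E "tcp_pos|force"; done
```

```text
time: 10.8
tcp_pos: [0.5818, -0.2091, 0.0794]
tcp_rot: [0.743, 0.67, -0.0, -0.001]
force: [-5.0, 3.5, 1.4]
grip_width: 0.005
tcp_pos: [0.5828, -0.2091, 0.0795]
force: [-4.9, 3.3, -0.4]
tcp_pos: [0.5837, -0.2091, 0.0795]
force: [-4.4, 3.2, 0.1]
tcp_pos: [0.5847, -0.2091, 0.0795]
force: [-5.3, 4.1, 0.7]
```

```bash
for i in 1 2 3 4; do python3 -m pendant '[{"x":0.001,"y":0,"z":0,"ax":0,"ay":0,"az":0,"grip":1}]' | grep -E "tcp_pos|force"; done
```

```text
tcp_pos: [0.5856, -0.2091, 0.0795]
force: [-5.1, 2.3, 0.7]
tcp_pos: [0.5862, -0.2091, 0.0794]
force: [-11.7, 1.0, 5.8]
tcp_pos: [0.5864, -0.2091, 0.0794]
force: [-18.9, 1.2, 11.0]
tcp_pos: [0.5866, -0.2091, 0.0793]
force: [-24.9, -0.1, 15.0]
```

The short lever is on its stop at x = 0.586. I'll ease to about 16 N, hold, check once, then hand in.

```bash
python3 -m pendant '[{"x":-0.001,"y":0,"z":0,"ax":0,"ay":0,"az":0,"grip":1},{"x":-0.001,"y":0,"z":0,"ax":0,"ay":0,"az":0,"grip":1},{"x":-0.001,"y":0,"z":0,"ax":0,"ay":0,"az":0,"grip":1},{"x":-0.001,"y":0,"z":0,"ax":0,"ay":0,"az":0,"grip":1},{"x":-0.001,"y":0,"z":0,"ax":0,"ay":0,"az":0,"grip":1},{"x":-0.001,"y":0,"z":0,"ax":0,"ay":0,"az":0,"grip":1},{"x":-0.001,"y":0,"z":0,"ax":0,"ay":0,"az":0,"grip":1},{"x":-0.001,"y":0,"z":0,"ax":0,"ay":0,"az":0,"grip":1}]'
python3 - <<'E'
from h import *
s=cams.snapshot("side"); t=cams.snapshot("top")
a=cv2.resize(s["frame"][120:280,190:350],(396,396),interpolation=cv2.INTER_CUBIC)
b=cv2.resize(t["frame"][110:270,80:440],(396,176),interpolation=cv2.INTER_CUBIC)
b=np.vstack([b,np.zeros((220,396,3),np.uint8)])
cv2.imwrite("pics/end.png",np.hstack([a,b]))
E
```

```text
time: 12.68
tcp_pos: [0.5862, -0.2091, 0.0794]
tcp_rot: [0.743, 0.67, -0.001, -0.002]
force: [-16.0, 2.1, 8.6]
grip_width: 0.003
```

View pics/end.png

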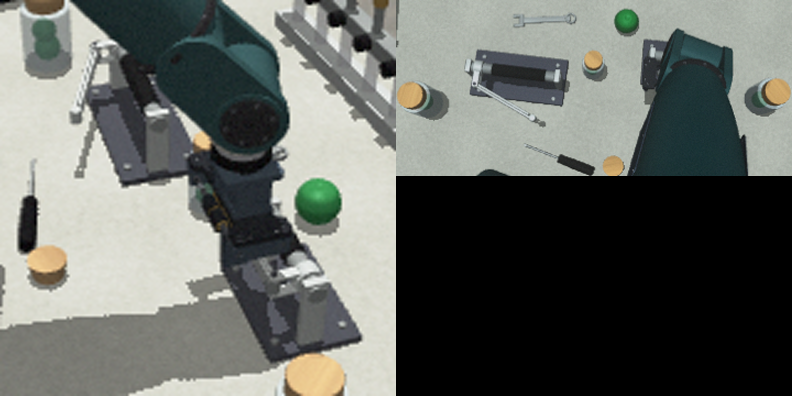

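The short lever is held in at (270,270), parallel to its bar. The long lever is back out, with its tip at (75,115), and every bystander is where it was.

```bash
python3 -c "
from bench import hand_in
print(hand_in())"
```

```text
the job is handed in; nothing more can be done
None
```

I pressed both levers to their stops with the side of the closed fingers, and handed the job in while still holding the short one in.

- **Long lever:** the force rose steeply at the stop and peaked at about 27 N. I held it at about 17 N for more than 2 s, then let it go. The pictures show it fully sprung back.
- **Short lever:** the force rose the same way at the stop and peaked at about 29 N. At hand-in it was steady at about 18 N, 12.7 s on the clock. I pressed about 6 mm nearer the pivot than the given press point, to keep the fingers off the rounded end.
- **Bars and bystanders:** the last pictures show no bystander visibly moved. The fingers stayed on the outer side of both levers. The gap between the short lever and its bar is partly hidden by the gripper, so I could not see all of it.
- **Stop positions:** the stops came 1 to 3 mm earlier than my camera estimate, and no check failed. I had no joint-angle reading, so "at the stop" rests on the force rise and the pictures. An upward force of 8–9 N also showed while holding at both stops; I did not look into its cause.

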